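# Refit the drive collar on the sample rotator's shaft flat

## Task

Refit the aluminium collar on the rotator drive: first close the fingers on the bare upright shaft to feel for its two flats, so that the shaft can be turned until a flat faces the red mark on the housing. The collar goes over the shaft with its set-screw on that flat, its brass head pointing over the red mark, pressed fully down against the spring plate. Finish while still gripping the collar and holding it pressed down, ready for the screw to be tightened, and leave the other things on the bench where they are.

Things in the scene. Friction and masses are not known exactly. Their poses are not given: they have to be found in the camera images.
- drive: Rotator drive: a fixed cream box 150 (x) x 120 (y) mm, its grey top 50 mm up; it moves and turns between runs. Origin: centre of its underside, below the shaft's axis; z up; x points from the shaft to the red mark. Its upright dark steel shaft (see shaft_top) turns either way with light friction (0.15 N m) and stays where left; where its flats face at the start is not given: feel or look.
- shaft_top (a point): Fixed point on the shaft's axis at its top end, 118 mm above the bench. The shaft is 24 mm in diameter, its round sides tapered over the last 4 mm. Two flats back to back (pale faces) run along its whole length, 13 mm apart and 20 mm wide: closed fingers read about 24 mm across the round, 13 mm when square on the flats, in between when askew. At the start neither flat faces the mark.
- red_mark (a point): Centre of the red bar (26 x 5 x 3 mm) on top of the housing, 49 mm from the shaft's axis, 53 mm above the bench; a fixed point.
- spring_plate (a joint): Downward travel (m) of the round brass spring plate (38 mm diameter) around the foot of the shaft: 0 at rest with its top 70 mm above the bench, 0.008 fully down (top at 62 mm). It pushes up with 3.5 N at rest and 9 N fully down, so a collar let go rises again.
- collar: Eight-sided aluminium shaft collar, 44 mm across its sides, 22 mm high, about 130 g, lying flat on a blue mat (2 mm thick). Origin: centre of its underside; z up; its set-screw lies along its +x axis. Through bore 26 mm. The sides at +y and -y are flat, 44 mm apart: a good grasp.
- set_screw (a point): Outer end of the collar's set-screw: a brass head 10 mm thick, to 34 mm from the collar's axis along its +x, 11 mm above its underside. Inside, the screw's square point, 7 mm wide and 6 mm high, reaches into the bore to 7.5 mm from the axis, so the collar goes down the shaft only with the point over a flat (within about 0.25 rad).
- driver: Screwdriver lying on the far part of the blue mat; leave alone.
- pulley: Yellow pulley, 48 mm diameter, 20 mm high, beyond the mat; leave alone.
- mouse: Grey computer mouse, 105 x 60 x 32 mm; leave alone.
- tip_box: Orange box with clear lid, 112 x 77 x 62 mm; leave alone.
- bottle: Amber bottle, 60 mm diameter, 130 mm high; leave alone.
Mind the look-alikes: they are no part of the job. What is meant by the collar is not black or brown, and is the smaller of those in its own colour.

How it is judged:
By the outcome, as a careful person would: the job done as asked, in the order asked, and still so for the second after the job is handed in, while the arm keeps its last pose, push and grip.
It also fails if it takes over 72 s, if anything falls off the work surface, if the arm or the gripper's body presses on something with over 40 N, if the wrist force passes 120 N, or if a joint passes its speed limit or range.

## Robot

A 6-joint arm with a two-finger parallel gripper is mounted at the origin on the work surface. World frame = base frame: x ahead of the robot, y to its left, z up, the work surface at z = 0. Lengths are in m, angles in rad, forces in N, time in s.
With the tool pointing down it reaches from about 0.325 to 0.775 m from the base axis. Payload 9.3 kg.
Tool frame: the origin (TCP) lies midway between the tips of the shut fingers; the grasp point (between the pads) lies manip.grip_depth behind it (manip.grip_depth is the distance from the TCP to the grasp point, in m); z points along the fingers, y is the line along which they close (so a half turn about z gives the same grasp; the last joint's range is limited). The gripper opens to 85 mm and grips with 20 to 120 N. Pads are 22 mm wide; open, the fingers measure 114 mm over their backs; the gripper's body (76 mm by 85 mm) begins 54 mm behind the grasp point. The pads swing forward as they close: fully open they stand 13 mm farther back than shut.
Start: joints at [1.019, 0.259, 0.021, 1.334, 0, 1.418], TCP at [0.214, 0.507, 0.231] pointing down, gripper open.
Joint ranges: [-3.04, 3.04], [-0.91, 1.82], [-1.04, 1.36], [-1.92, 1.95], [-1.52, 1.45], [-3.14, 3.14]. Speed limits (rad/s): [2.22, 2.22, 2.79, 3.14, 3.14, 3.14].

## Interface

Orientations are given as a rotation vector (axis times angle).
In Python, from bench import sensors, vision, order, manip gives the robot as it stands.
- The arm moves only by the tool play_rows, never from a script. Its argument "increments" is a list of rows, each a list of 3 entries, a list of its own where there are three numbers: the shift along the tool's x, y, z in cm, then the turn about the tool's z in rad, then the finger opening in cm, from 0 to 8.54. In form: [[[dx, dy, dz], turn, grip], ...]. A call has 1 to 12 rows; each row shifts and turns the commanded pose from where the row before left it, along the tool's axes as they then stand; what a row does not reach is not made up. A row lasts 1/12 s, in which the tool goes at most 41.7 mm and 7.16 degrees, less where a joint would pass 70% of its speed; a pose out of reach is approached as far as the arm can. A call with a gripper value outside its range is refused whole. The fingers move at their own pace and stop on an object; the grip force is fixed at half the most. Time passes only in rows, so rows that do not move let the fingers close. It gives the time, the measured TCP pose, the force, the opening and the grip force at its end, in the units of the state.
- sensors.sense(): the state, without advancing time (a new reading comes with each control period).
- vision.snapshot(name): name is "side" or "top"; returns the picture (400x640x3 uint8, red, green, blue); there is no depth.
- vision.camera_model(name): a dict with "fx", "fy", "cx", "cy" (pixels), "R" (3x3) and "t" (3): a world point X has camera coordinates R X + t. Camera axes: x right, y down, z forward; pixel columns grow to the right and rows downward; lengths in m; the calibration is good to about 2 mm. A picture is of the moment at which its call begins. camera_model takes no time and is no camera call.
- order.hand_in(): hands the job in; it is judged then, once.
The state is a dict: "t": time; "q": joint angles; "dq": joint speeds; "joint_efforts": joint torques, N m; "tcp_pos": TCP position; "ee_rot": TCP orientation; "force": force on the tool from outside, world axes, zero at the start; "moment": the same for the moment, N m; "grip_width": opening from 0.0 (shut) to 1.0 (fully open); "grasp_force": force on a finger pad.
Only numpy, scipy, OpenCV 4.12 (cv2) and the standard library are available. Lean on these libraries where they do the work, as an engineer would, in place of code of your own. Each camera call takes 0.05 s, during which the arm holds its last target. There are 200 camera calls.

## Working session

There is one attempt and no reset: what is moved stays moved. The work goes in short steps, Python scripts to look and compute and a tool call to move; the robot and the scene stay as the last step left them, time stands still between calls to the robot, and variables do not carry over. Pictures are saved under pics/ and viewed, at most 10 in all, crops included, and the job is handed in when it is done.

Besides the shell and the picture viewer there is one more tool, called after "Call:" as name(argument=value, ...) on one line, values as JSON. play_rows: Moves the arm, as the interface text tells. Its arguments: {"type":"object","properties":{"increments":{"type":"array","items":{"type":"array"}}},"required":["increments"]}

```bash
ls; mkdir -p pics; python3 - <<'E'
from bench import sensors, vision, order, manip
import cv2
print(sensors.sense()); print(manip.grip_depth, dir(manip))
for n in("side","top"):
    im=vision.snapshot(n); cv2.imwrite(f"pics/{n}0.png",im[:,:,::-1]); m=vision.camera_model(n); print(n,m)
E
```

```text
pics
{'t': 0.0, 'q': array([1.01938139e+00, 2.59179721e-01, 2.07145477e-02, 1.33370063e+00,
       5.60279195e-06, 1.41818582e+00]), 'dq': array([-9.93747105e-04, -1.02901454e-03,  7.96229935e-05,  6.06194212e-06,
        9.81090811e-04,  1.62089460e-03]), 'joint_efforts': array([-1.35215399e-03, -5.55641305e+01,  3.44526887e+01,  1.36674396e-02,
       -2.81684497e-04,  3.66754170e-05]), 'tcp_pos': array([0.21342166, 0.50657451, 0.23065437]), 'ee_rot': array([-6.22202747e-01, -3.07887390e+00,  2.01592154e-03]), 'force': array([-0.14505767, -1.01257001,  0.20486147]), 'moment': array([-0.01367201,  0.02519818,  0.05961534]), 'grasp_force': 0.0, 'grip_width': 1.0014041460798613}
0.0187 ['IKError', '__class__', '__delattr__', '__dict__', '__dir__', '__doc__', '__eq__', '__format__', '__ge__', '__getattribute__', '__getstate__', '__gt__', '__hash__', '__init__', '__init_subclass__', '__le__', '__lt__', '__module__', '__ne__', '__new__', '__reduce__', '__reduce_ex__', '__repr__', '__setattr__', '__sizeof__', '__str__', '__subclasshook__', '__weakref__', 'grip_depth']
side {'fx': 384.62749395011826, 'fy': 384.62749395011826, 'cx': 310.9330578385428, 'cy': 203.1457015810651, 'R': array([[ 0.99223285, -0.12438076,  0.0018438 ],
       [-0.07636076, -0.62072601, -0.7803001 ],
       [ 0.09819882,  0.7740986 , -0.62540255]]), 't': array([-0.55945136,  0.14332234,  1.25261118])}
top {'fx': 417.07465190861535, 'fy': 417.07465190861535, 'cx': 319.79234773972865, 'cy': 197.59012204410794, 'R': array([[ 0.10620613, -0.99432489,  0.00618581],
       [-0.96855579, -0.10485729, -0.22562053],
       [ 0.22498873,  0.01797098, -0.97419562]]), 't': array([-0.02418641,  0.58544246,  1.10273095])}
```

View pics/side0.png

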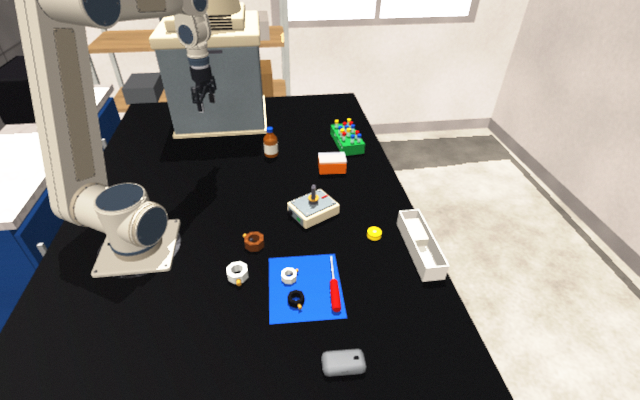

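View pics/top0.png

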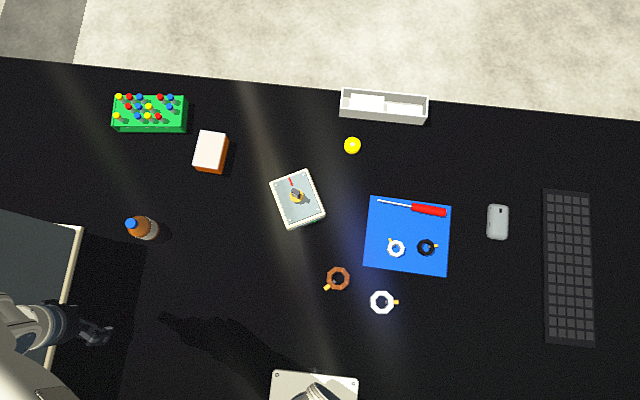

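Candidates for the collar, top-view pixels: silver on the mat (396,248), larger silver off the mat (382,302), black (426,247) and brown (337,279). The silver one on the mat fits, as the smaller of the two silver ones. I'll confirm it with an enlarged crop.

```bash
python3 - <<'E'
import cv2,numpy as np
t=cv2.imread("pics/top0.png");s=cv2.imread("pics/side0.png")
r=lambda a,w,h:cv2.resize(a,(w,h),interpolation=cv2.INTER_CUBIC)
a=np.hstack([r(t[225:325,320:445],400,320),r(t[165:235,262:332],320,320)])
b=np.hstack([r(s[225:315,220:345],390,280),r(s[180:230,280:345],330,280)])
cv2.imwrite("pics/crop0.png",np.vstack([a,b]))
E
```

```text
(no output)
```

View pics/crop0.png

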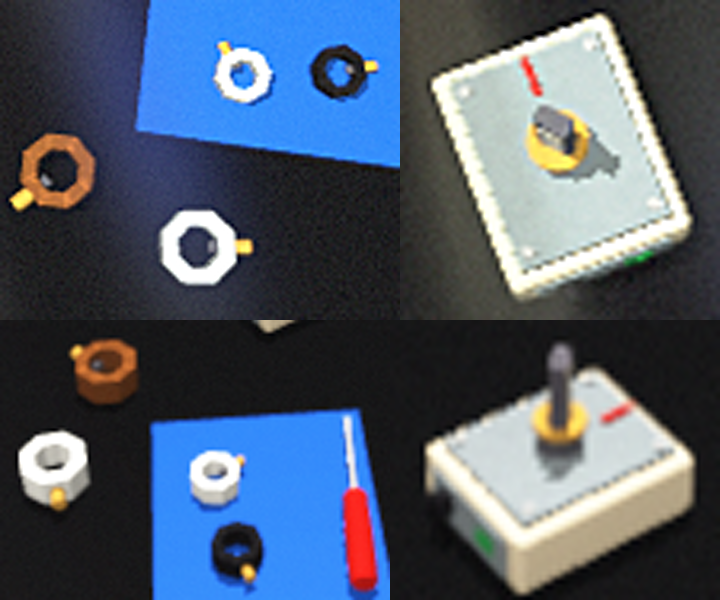

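The crop confirms the small silver collar on the mat, with its brass head at its upper left in the top view. The red mark lies up and left of the shaft. Next I'll measure all of them.

```bash
cat > h.py <<'E'
import cv2,numpy as np
from bench import vision
M={n:vision.camera_model(n) for n in("side","top")}
def ray(n,p):
    m=M[n];d=m["R"].T@np.array([(p[0]-m["cx"])/m["fx"],(p[1]-m["cy"])/m["fy"],1]);return -m["R"].T@m["t"],d/np.linalg.norm(d)
def plane(n,p,z):
    o,d=ray(n,p);return o+d*(z-o[2])/d[2]
def tri(ps,pt):
    A=0;b=0
    for n,p in(("side",ps),("top",pt)):
        o,d=ray(n,p);P=np.eye(3)-np.outer(d,d);A=A+P;b=b+P@o
    X=np.linalg.solve(A,b);r=[np.linalg.norm(np.cross(X-ray(n,p)[0],ray(n,p)[1])) for n,p in(("side",ps),("top",pt))]
    return X,r
def proj(n,X):
    m=M[n];c=m["R"]@X+m["t"];return np.array([m["fx"]*c[0]/c[2]+m["cx"],m["fy"]*c[1]/c[2]+m["cy"]])
def mask(bgr,kind,box):
    h,s,v=[c.astype(int) for c in cv2.split(cv2.cvtColor(bgr,cv2.COLOR_BGR2HSV))]
    k={"red":((h<8)|(h>172))&(s>130)&(v>80),"white":(s<70)&(v>110),"brass":(h>12)&(h<30)&(s>110)&(v>120),
       "body":(v>110)|((h>12)&(h<30)&(s>110)&(v>80)),"dark":(s<90)&(v<125)}[kind]
    o=np.zeros_like(bgr[:,:,0]);x0,y0,x1,y1=box;o[y0:y1,x0:x1]=(k[y0:y1,x0:x1]*255).astype(np.uint8);return o
def big(m):
    return cv2.convexHull(max(cv2.findContours(m,0,2)[0],key=cv2.contourArea))
def cen(c):
    m=cv2.moments(c);return np.array([m["m10"]/m["m00"],m["m01"]/m["m00"]])
def mc(m):
    y,x=np.nonzero(m);return np.array([x.mean(),y.mean()])
E
python3 - <<'E'
from h import *
np.set_printoptions(precision=4,suppress=True)
I={n:cv2.imread(f"pics/{n}0.png") for n in M}
B={"red":{"side":(318,190,332,204),"top":(284,174,298,188)},"collar":{"side":(276,264,304,288),"top":(384,236,408,262)},
"screw":{"side":(292,264,302,278),"top":(384,234,396,246)},"plate":{"side":(302,190,326,210),"top":(285,186,307,206)},"box":{"side":(284,182,344,230),"top":(264,164,330,234)}}
def both(f): 
    p={n:f(n) for n in M}; X,r=tri(p["side"],p["top"]); return p,X,r
for k,f in {"red":lambda n:mc(mask(I[n],"red",B["red"][n])),"collar":lambda n:cen(big(mask(I[n],"white",B["collar"][n]))),
 "screw":lambda n:mc(mask(I[n],"brass",B["screw"][n])),"plate":lambda n:cv2.fitEllipse(big(mask(I[n],"brass",B["plate"][n])))[0]}.items():
    p,X,r=both(f); print(k,p["side"],p["top"],X,np.array(r))
h=big(mask(I["top"],"body",B["box"]["top"]));
h3=np.array([plane("top",q[0].astype(float),.05)[:2]*1000 for q in h],np.float32);print("boxrect",cv2.minAreaRect(h3))
for n in M:
    p=mc(mask(I[n],"red",B["red"][n]));print(n,"red@53",plane(n,p,.053))
    print(n,"plate@70",plane(n,cv2.fitEllipse(big(mask(I[n],"brass",B["plate"][n])))[0],.07))
    print(n,"collar@13",plane(n,cen(big(mask(I[n],"white",B["collar"][n]))),.013),"screw",plane(n,mc(mask(I[n],"brass",B["screw"][n])),.013), "counts",[cv2.countNonZero(mask(I[n],c,B[b][n])) for c,b in(("red","red"),("white","collar"),("brass","screw"))])
E
```

```text
red [323.5 196.5] [290.4286 181.6429] [0.6255 0.1275 0.0518] [0.0003 0.0003]
collar [288.5192 274.9234] [395.3157 247.9732] [ 0.4729 -0.1905  0.0159] [0. 0.]
screw [296.6667 270.    ] [389.875 239.5  ] [ 0.4972 -0.1735  0.0146] [0.0016 0.0016]
plate (313.0726318359375, 197.83140563964844) (296.17730712890625, 195.38525390625) [0.5842 0.1052 0.0667] [0.0003 0.0003]
boxrect ((578.0966186523438, 102.64874267578125), (156.43736267089844, 120.53861236572266), 27.76727294921875)
side red@53 [0.6249 0.1258 0.053 ]
side plate@70 [0.5839 0.101  0.07  ]
side collar@13 [ 0.473 -0.188  0.013] screw [ 0.4989 -0.1718  0.013 ] counts [4, 218, 3]
top red@53 [0.6255 0.1274 0.053 ]
top plate@70 [0.5832 0.1049 0.07  ]
top collar@13 [ 0.4733 -0.191   0.013 ] screw [ 0.4959 -0.1738  0.013 ] counts [14, 184, 8]
```

Call:
play_rows(increments=[[[-3.3,-1.52,0],0,8.5],[[-3.3,-1.52,0],0,8.5],[[-3.3,-1.52,0],0,8.5],[[-3.3,-1.52,0],0,8.5],[[-3.3,-1.52,0],0,8.5],[[-3.3,-1.52,0],0,8.5],[[-3.3,-1.52,0],0,8.5],[[-3.3,-1.52,0],0,8.5],[[-3.3,-1.52,0],0,8.5],[[-3.3,-1.52,0],0,8.5],[[-3.3,-1.52,0],0,8.5],[[-3.3,-1.52,0],0,8.5]])

```text
t: 1.1
tcp_pos: [0.5085, 0.1833, 0.2311]
ee_rot: [-0.622, -3.079, 0.0]
force: [-0.2, 0.4, 0.1]
grip_width: 0.994
grasp_force: 0.0
```

```bash
cat >> h.py <<'E'
from scipy.spatial.transform import Rotation as Ro
def st():
    from bench import sensors
    s=sensors.sense();R=Ro.from_rotvec(s["ee_rot"]).as_matrix()
    print("t%.2f"%s["t"],"p",s["tcp_pos"].round(4),"yaw_y %.2f"%np.degrees(np.arctan2(R[1,1],R[0,1])),"tilt %.2f"%np.degrees(np.arccos(-R[2,2])),"F",s["force"].round(1),"M",s["moment"].round(2),"w %.1fmm"%(s["grip_width"]*85.4),"gf %.1f"%s["grasp_force"],"q6 %.2f"%s["q"][5])
    return s,R
def go(X):
    s,R=st();d=R.T@(np.array(X)-s["tcp_pos"])*100;print("delta tool cm",d.round(2))
E
python3 - <<'E'
from h import *
go([.582,.104,.22])
E
```

```text
t1.10 p [0.5085 0.1833 0.2311] yaw_y 67.14 tilt 0.02 F [-0.2  0.4  0.1] M [ 0.07 -0.05 -0.01] w 84.9mm gf 0.0 q6 0.59
delta tool cm [-9.86 -4.45  1.11]
```

Call:
play_rows(increments=[[[-3.3,-1.5,0],0,8.5],[[-3.3,-1.5,0],0,8.5],[[-3.3,-1.5,0],0,8.5],[[0,0,0],0.12,8.5],[[0,0,0],0.12,8.5],[[0,0,0],0.12,8.5],[[0,0,0],0.12,8.5],[[0,0,0],0.12,8.5],[[0,0,0],0.12,8.5],[[0,0,0],0.12,8.5],[[0,0,0],0.12,8.5],[[0,0,0],0.12,8.5]])

```text
t: 2.1
tcp_pos: [0.5813, 0.1051, 0.2308]
ee_rot: [-2.123, -2.314, 0.001]
force: [0.5, -0.2, -0.1]
grip_width: 0.993
grasp_force: 0.0
```

Call:
play_rows(increments=[[[0,0,0],0.12,8.5],[[0,0,0],0.12,8.5],[[0,0,0],0.12,8.5],[[0,0,0],0.08,8.5],[[0,0,0],0,6.0],[[0,0,0],0,6.0]])

```text
t: 2.6
tcp_pos: [0.5813, 0.1051, 0.231]
ee_rot: [-2.57, -1.807, 0.001]
force: [-0.3, -0.6, -0.6]
grip_width: 0.745
grasp_force: 0.0
```

```bash
python3 - <<'E'
from h import *
go([.5825,.1045,.085])
E
```

```text
t2.60 p [0.5813 0.1051 0.231 ] yaw_y -19.78 tilt 0.04 F [-0.3 -0.6 -0.6] M [0.02 0.04 0.  ] w 63.6mm gf 0.0 q6 1.95
delta tool cm [-1.00e-02  1.40e-01  1.46e+01]
```

Call:
play_rows(increments=[[[0,0.14,3],0,6.0],[[0,0,3],0,6.0],[[0,0,3],0,6.0],[[0,0,3],0,6.0],[[0,0,1.6],0,6.0],[[0,0,1.0],0,6.0],[[0,0,0],0,6.0],[[0,0,0],0,0],[[0,0,0],0,0],[[0,0,0],0,0],[[0,0,0],0,0],[[0,0,0],0,0]])

```text
t: 3.6
tcp_pos: [0.5837, 0.1045, 0.0867]
ee_rot: [2.571, 1.802, 0.004]
force: [0.5, -0.0, 5.9]
grip_width: 0.141
grasp_force: 59.0
```

Call:
play_rows(increments=[[[0,0,0],0,0],[[0,0,0],0,0],[[0,0,0],0,0],[[0,0,0],0,0]])

```text
t: 3.93
tcp_pos: [0.5837, 0.1045, 0.0867]
ee_rot: [2.571, 1.802, 0.004]
force: [1.5, -0.1, 5.8]
grip_width: 0.143
grasp_force: 59.0
```

```bash
python3 - <<'E'
from h import *
st()
import cv2
for n in M: cv2.imwrite(f"pics/{n}1.png",vision.snapshot(n)[:,:,::-1])
E
```

```text
t3.93 p [0.5837 0.1045 0.0867] yaw_y -19.94 tilt 0.16 F [ 1.5 -0.1  5.8] M [-0.09  0.02 -0.09] w 12.2mm gf 59.0 q6 1.95
```

The fingers closed square on the flats, reading about 12–13 mm, at yaw −20°. Now I'll turn the shaft so that flat faces 28°, the mark's bearing.

Call:
play_rows(increments=[[[0,0,0],-0.07,0],[[0,0,0],-0.09,0],[[0,0,0],-0.09,0],[[0,0,0],-0.09,0],[[0,0,0],-0.09,0],[[0,0,0],-0.09,0],[[0,0,0],-0.09,0],[[0,0,0],-0.09,0],[[0,0,0],-0.09,0],[[0,0,0],-0.045,0],[[0,0,0],0,0],[[0,0,0],0,0]])

```text
t: 5.03
tcp_pos: [0.5842, 0.1045, 0.0867]
ee_rot: [1.62, 2.688, 0.003]
force: [3.0, 0.3, 5.3]
grip_width: 0.144
grasp_force: 59.0
```

```bash
python3 - <<'E'
from h import *
st()
E
```

```text
t5.03 p [0.5842 0.1045 0.0867] yaw_y 27.86 tilt 0.22 F [3.  0.3 5.3] M [-0.09 -0.54  0.15] w 12.3mm gf 59.0 q6 1.12
```

Call:
play_rows(increments=[[[0,0,0],0,6],[[0,0,0],0,6],[[0,0,0],0,6],[[0,0,0],0,6],[[0,0,0],0,6],[[0,0,-2],0,6],[[0,0,-3],0,6],[[0,0,-3.5],0,6],[[0,0,-3.5],0,6],[[0,0,0],0,6]])

```text
t: 5.87
tcp_pos: [0.5848, 0.1048, 0.2121]
ee_rot: [1.616, 2.685, 0.008]
force: [0.5, 0.2, -0.0]
grip_width: 0.701
grasp_force: 0.0
```

```bash
python3 - <<'E'
from h import *
go([.473,-.190,.2])
E
```

```text
t5.87 p [0.5848 0.1048 0.2121] yaw_y 27.91 tilt 0.54 F [ 0.5  0.2 -0. ] M [-0.03  0.    0.02] w 59.9mm gf 0.0 q6 1.12
delta tool cm [-20.81 -23.69   1.09]
```

Call:
play_rows(increments=[[[-2.31,-2.63,0],0,6],[[-2.31,-2.63,0],0,6],[[-2.31,-2.63,0],0,6],[[-2.31,-2.63,0],0,6],[[-2.31,-2.63,0],0,6],[[-2.31,-2.63,0],0,6],[[-2.31,-2.63,0],0,6],[[-2.31,-2.63,0],0,6],[[-2.31,-2.63,0],0,6],[[0,0,0],-0.11,6],[[0,0,0],-0.12,6],[[0,0,0],-0.12,6]])

```text
t: 6.87
tcp_pos: [0.4704, -0.1908, 0.205]
ee_rot: [-1.121, -2.934, -0.0]
force: [-0.5, 0.1, -0.4]
grip_width: 0.702
grasp_force: 0.0
```

Call:
play_rows(increments=[[[0,0,0],-0.12,6],[[0,0,0],-0.12,6],[[0,0,0],-0.12,6],[[0,0,0],-0.12,6],[[0,0,0],-0.12,6],[[0,0,0],-0.12,6],[[0,0,0],-0.12,6],[[0,0,0],-0.12,6],[[0,0,0],-0.12,6],[[0,0,0],-0.12,6],[[0,0,0],-0.12,6],[[0,0,0],-0.04,6]])

```text
t: 7.87
tcp_pos: [0.4707, -0.1898, 0.205]
ee_rot: [0.978, -2.985, -0.0]
force: [0.0, 0.8, 0.3]
grip_width: 0.706
grasp_force: 0.0
```

```bash
python3 - <<'E'
from h import *
go([.473,-.190,.001])
im={n:vision.snapshot(n)[:,:,::-1] for n in M}
r=lambda a,w,h:cv2.resize(np.ascontiguousarray(a),(w,h),interpolation=cv2.INTER_CUBIC)
for n in M: cv2.imwrite(f"pics/{n}2.png",im[n])
cv2.imwrite("pics/crop2.png",np.vstack([np.hstack([r(im["top"][215:285,355:425],300,300),r(im["top"][165:235,262:332],300,300)]),np.hstack([r(im["side"][225:305,250:330],300,300),r(im["side"][180:230,280:330],300,300)])]))
E
```

```text
t7.87 p [ 0.4707 -0.1898  0.205 ] yaw_y 126.28 tilt 0.02 F [0.  0.8 0.3] M [ 0.03 -0.04 -0.02] w 60.3mm gf 0.0 q6 -1.18
delta tool cm [-0.18 -0.16 20.4 ]
```

View pics/crop2.png

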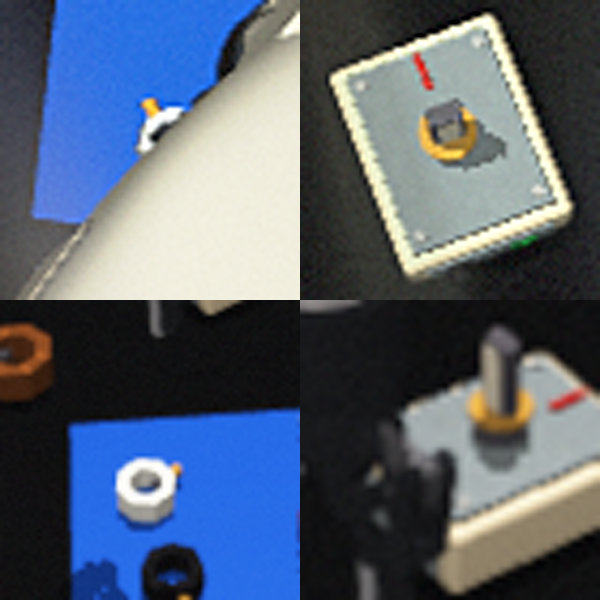

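The shaft's flat now faces the mark, with its long edge perpendicular to the red bar in the top crop. The collar is untouched, its screw at upper left. Descending to it.

Call:
play_rows(increments=[[[-0.18,-0.16,3],0,6],[[0,0,3],0,6],[[0,0,3],0,6],[[0,0,3],0,6],[[0,0,3],0,6],[[0,0,2],0,6],[[0,0,1.5],0,6],[[0,0,1],0,6],[[0,0,0.5],0,6],[[0,0,0.2],0,6],[[0,0,0],0,6],[[0,0,0],0,6]])

```text
t: 8.97
tcp_pos: [0.4736, -0.1903, 0.0039]
ee_rot: [-0.967, 2.989, -0.001]
force: [-0.3, 0.2, -0.1]
grip_width: 0.699
grasp_force: 0.0
```

```bash
python3 - <<'E'
from h import *
st()
E
```

```text
t8.97 p [ 0.4736 -0.1903  0.0039] yaw_y 125.85 tilt 0.05 F [-0.3  0.2 -0.1] M [ 0.03 -0.02  0.04] w 59.7mm gf 0.0 q6 -1.17
```

Call:
play_rows(increments=[[[0,0,0.3],0,6],[[0,0,0],0,5],[[0,0,0],0,4],[[0,0,0],0,3],[[0,0,0],0,2],[[0,0,0],0,2],[[0,0,0],0,2],[[0,0,0],0,2],[[0,0,0],0,2],[[0,0,0],0,2]])

```text
t: 9.8
tcp_pos: [0.4734, -0.1903, 0.0008]
ee_rot: [-0.967, 2.988, -0.001]
force: [-0.7, 1.0, 6.2]
grip_width: 0.502
grasp_force: 61.5
```

```bash
python3 - <<'E'
from h import *
st()
E
```

```text
t9.80 p [ 0.4734 -0.1903  0.0008] yaw_y 125.88 tilt 0.05 F [-0.7  1.   6.2] M [ 0.11  0.28 -0.02] w 42.8mm gf 61.5 q6 -1.17
```

Call:
play_rows(increments=[[[0,0,-0.5],0,2],[[0,0,-1],0,2],[[0,0,-2],0,2],[[0,0,-2.5],0,2],[[0,0,-2.5],0,2],[[0,0,-2.5],0,2],[[0,0,-2.5],0,2],[[0,0,-2],0,2],[[0,0,-0.5],0.03,2],[[0,0,0],0.06,2],[[0,0,0],0.05,2],[[0,0,0],0,2]])

```text
t: 10.8
tcp_pos: [0.4731, -0.1901, 0.1607]
ee_rot: [-0.753, 3.05, -0.0]
force: [-0.0, 0.0, -1.0]
grip_width: 0.497
grasp_force: 61.1
```

```bash
python3 - <<'E'
from h import *
go([.5839,.1050,.17])
E
```

```text
t10.80 p [ 0.4731 -0.1901  0.1607] yaw_y 117.73 tilt 0.02 F [-0.  0. -1.] M [0.02 0.05 0.02] w 42.5mm gf 61.1 q6 -1.03
delta tool cm [-23.53  20.96  -0.93]
```

Call:
play_rows(increments=[[[-1.53,1.36,-0.5],0,2],[[-2.2,1.96,-0.4],0,2],[[-2.2,1.96,0],0,2],[[-2.2,1.96,0],0,2],[[-2.2,1.96,0],0,2],[[-2.2,1.96,0],0,2],[[-2.2,1.96,0],0,2],[[-2.2,1.96,0],0,2],[[-2.2,1.96,0],0,2],[[-2.2,1.96,0],0,2],[[-2.2,1.96,0],0,2],[[0,0,0],0,2]])

```text
t: 11.8
tcp_pos: [0.5843, 0.1092, 0.1688]
ee_rot: [-0.764, 3.047, 0.002]
force: [-1.6, -0.1, -1.5]
grip_width: 0.5
grasp_force: 61.1
```

Call:
play_rows(increments=[[[0,0,0],0,2],[[0,0,0],0,2]])

```text
t: 11.97
tcp_pos: [0.583, 0.1051, 0.169]
ee_rot: [0.758, -3.048, 0.0]
force: [-0.9, -0.2, -1.9]
grip_width: 0.504
grasp_force: 61.1
```

```bash
python3 - <<'E'
from h import *
go([.5839,.1050,.17])
im={n:vision.snapshot(n)[:,:,::-1] for n in M}
for n in M: cv2.imwrite(f"pics/{n}3.png",im[n])
c=np.array([.5839,.105,.182]);print({n:proj(n,c) for n in M})
r=lambda a,w,h:cv2.resize(np.ascontiguousarray(a),(w,h),interpolation=cv2.INTER_CUBIC)
cv2.imwrite("pics/crop3.png",np.hstack([r(im["top"][150:230,255:335],400,400),r(im["side"][130:230,270:350],400,500)[:400]]))
E
```

```text
t11.97 p [0.583  0.1051 0.169 ] yaw_y 117.95 tilt 0.06 F [-0.9 -0.2 -1.9] M [ 0.03 -0.02 -0.01] w 43.0mm gf 61.1 q6 -0.45
delta tool cm [-0.08 -0.05 -0.1 ]
{'side': array([313.09766596, 170.48969934]), 'top': array([294.00760089, 184.91649218])}
```

View pics/crop3.png

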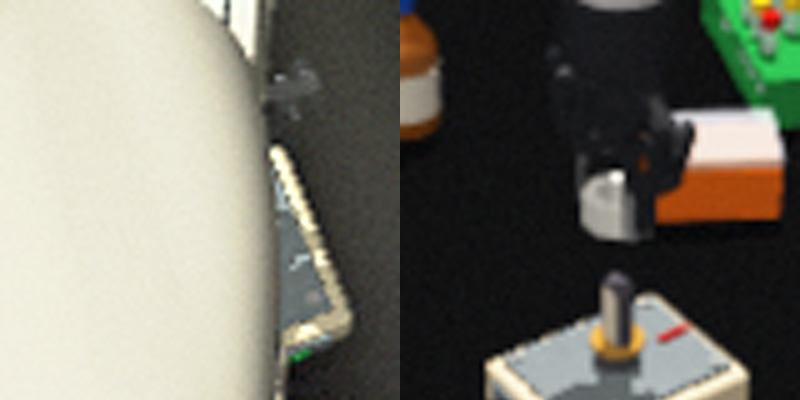

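```bash
python3 - <<'E'
from h import *
np.set_printoptions(linewidth=200)
g=cv2.imread("pics/side3.png")
print(g[162:180,302:328].max(2))
print("shaft",g[184:196,308:320].max(2))
g0=cv2.imread("pics/side2.png"); print(g0[262:288,276:304].max(2)-0*g0[262:288,276:304,0]); print(g0[272,276:304])
E
```

```text
[[ 18  17  17  47  66  42  22  19  18  21  16  18  27  27  28  36  69  56  26  25  24  24  27  24  22 142]
 [ 15  16  18  50  53  32  20  20  20  20  21  21  25  28  25  35  72  59  27  26  26  24  23  22  34 138]
 [ 18  19  18  50  53  29  20  42  58  88 168 199 133  26  26  32  39  30  26  28  23  25  24  24  71 151]
 [ 19  17  17  49  54  51  89 125 136 160 237 250 202  28  24  26  28  25  25  24  26  31  29  24 102 161]
 [ 16  16  18  51  61 105 163 180 174 164 197 221 150  32  28  29  28  29  25  24  31  31  27  31 112 161]
 [ 19  18  17  48  98 158 183 163 148 147 161 170 120  43  28  26  29  29  25  25  28  27  43  89 149 174]
 [ 16  18  18  50 139 180 185 159 141 145 162 172 121  57  40  24  29  29  26  37  52  82 117 155 172 172]
 [ 17  18  21  45 139 178 182 171 157 150 163 171 123  86  69  29  27  27  24  91 123 155 171 169 171 172]
 [ 16  17  18  29 120 166 177 184 178 168 175 178 125  96  80  36  24  25  26 128 171 172 171 170 171 171]
 [ 18  17  16  19 117 158 164 175 178 177 183 185 135  99  81  36  23  27  25 130 171 171 170 168 169 169]
 [ 22  15  16  18 119 158 160 
[... 4157 characters left out ...]
183 218 233 232 232 233 233 233 232 233 233 233]
 [233 232 232 233 232 232 233 232 211 184 182 183 183 182 184 217 232 232 233 233 232 232 232 233 233 232 232 231]
 [233 233 233 232 232 232 232 232 233 233 233 232 233 232 233 232 233 232 232 232 233 233 232 232 233 233 232 232]]
[[231 107  37]
 [232 107  38]
 [231 105  38]
 [232 108  40]
 [232 108  39]
 [241 218 206]
 [248 249 249]
 [250 251 252]
 [229 232 234]
 [144 153 156]
 [126 133 135]
 [135 143 145]
 [150 158 161]
 [148 154 157]
 [140 146 147]
 [127 131 134]
 [146 153 155]
 [238 241 242]
 [251 252 252]
 [251 252 252]
 [207 216 221]
 [144  79  65]
 [216  98  39]
 [233 106  40]
 [233 109  41]
 [232 107  39]
 [233 107  40]
 [232 107  40]]
```

Crop: the collar hangs over the shaft at side px ≈ (312.5,171), and the shaft column is at 313.0, so it is centred within about 1 mm. The top camera is blocked by the arm.

Call:
play_rows(increments=[[[0,0,1.5],0,2],[[0,0,1.5],0,2],[[0,0,1.5],0,2],[[0,0,0.3],0,2],[[0,0,0],0,2],[[0,0,0],0,2],[[0,0,0],0,2]])

```text
t: 12.65
tcp_pos: [0.5838, 0.1048, 0.1224]
ee_rot: [-0.755, 3.048, -0.001]
force: [0.1, 0.3, -1.8]
grip_width: 0.505
grasp_force: 61.2
```

```bash
python3 - <<'E'
from h import *
go([.5839,.1050,.118])
E
```

```text
t12.65 p [0.5838 0.1048 0.1224] yaw_y 117.83 tilt 0.09 F [ 0.1  0.3 -1.8] M [-0.01  0.01  0.05] w 43.1mm gf 61.2 q6 -0.45
delta tool cm [-0.02  0.02  0.44]
```

Now at the target xy. I'll go down gently in small steps.

Call:
play_rows(increments=[[[0,0,0.3],0,2],[[0,0,0.2],0,2],[[0,0,0.15],0,2],[[0,0,0.15],0,2],[[0,0,0.15],0,2],[[0,0,0],0,2]])

```text
t: 13.15
tcp_pos: [0.5832, 0.1051, 0.1114]
ee_rot: [0.756, -3.049, -0.0]
force: [0.1, -0.4, -1.0]
grip_width: 0.501
grasp_force: 61.2
```

```bash
python3 - <<'E'
from h import *
go([.5839,.1050,.113])
E
```

```text
t13.15 p [0.5832 0.1051 0.1114] yaw_y 117.86 tilt 0.03 F [ 0.1 -0.4 -1. ] M [0.03 0.04 0.04] w 42.8mm gf 61.2 q6 -0.45
delta tool cm [-0.06 -0.05 -0.16]
```

Call:
play_rows(increments=[[[0,0,0.2],0,2],[[0,0,0.2],0,2],[[0,0,0.2],0,2],[[0,0,0.2],0,2],[[0,0,0.2],0,2],[[0,0,0],0,2]])

```text
t: 13.65
tcp_pos: [0.5831, 0.1051, 0.1013]
ee_rot: [0.756, -3.049, -0.0]
force: [-0.4, -0.3, -1.5]
grip_width: 0.501
grasp_force: 61.2
```

```bash
python3 - <<'E'
from h import *
go([.5839,.1050,.07])
E
```

```text
t13.65 p [0.5831 0.1051 0.1013] yaw_y 117.86 tilt 0.04 F [-0.4 -0.3 -1.5] M [-0.03 -0.01 -0.02] w 42.8mm gf 61.2 q6 -0.45
delta tool cm [-0.07 -0.05  3.13]
```

Call:
play_rows(increments=[[[0,0,0.5],0,2],[[0,0,0.5],0,2],[[0,0,0.5],0,2],[[0,0,0.5],0,2],[[0,0,0.5],0,2],[[0,0,0.3],0,2],[[0,0,0.2],0,2],[[0,0,0],0,2]])

```text
t: 14.32
tcp_pos: [0.5831, 0.1051, 0.0712]
ee_rot: [0.756, -3.049, -0.0]
force: [-0.0, 0.4, -0.8]
grip_width: 0.503
grasp_force: 61.2
```

Call:
play_rows(increments=[[[0,0,0.2],0,2],[[0,0,0.2],0,2],[[0,0,0.2],0,2],[[0,0,0],0,2],[[0,0,0],0,2]])

```text
t: 14.73
tcp_pos: [0.5836, 0.1051, 0.0662]
ee_rot: [-0.756, 3.048, -0.0]
force: [0.7, 0.7, 3.2]
grip_width: 0.498
grasp_force: 61.6
```

```bash
python3 - <<'E'
from h import *
go([.5839,.1050,.0608])
E
```

```text
t14.73 p [0.5836 0.1051 0.0662] yaw_y 117.86 tilt 0.05 F [0.7 0.7 3.2] M [-0.    0.15  0.04] w 42.5mm gf 61.6 q6 -0.45
delta tool cm [-0.02 -0.03  0.54]
```

Call:
play_rows(increments=[[[0,0,0.2],0,2],[[0,0,0.2],0,2],[[0,0,0.2],0,2],[[0,0,0.2],0,2],[[0,0,0],0,2],[[0,0,0],0,2],[[0,0,0],0,2]])

```text
t: 15.32
tcp_pos: [0.5837, 0.1051, 0.0606]
ee_rot: [-0.756, 3.046, -0.001]
force: [-9.3, -0.3, 28.6]
grip_width: 0.5
grasp_force: 64.6
```

```bash
python3 - <<'E'
from h import *
go([.5839,.1050,.0608])
E
```

```text
t15.32 p [0.5837 0.1051 0.0606] yaw_y 117.86 tilt 0.18 F [-9.3 -0.3 28.6] M [-0.16  1.87 -0.03] w 42.7mm gf 64.6 q6 -0.45
delta tool cm [-0.01 -0.02 -0.02]
```

Upward force is 28.6 N, well above the spring's 9 N. TCP z is 0.0606 against an expected 0.0608, so it is bottomed out. I'll check in the pictures.

Call:
play_rows(increments=[[[0,0,0],0,2],[[0,0,0],0,2],[[0,0,0],0,2],[[0,0,0],0,2],[[0,0,0],0,2],[[0,0,0],0,2]])

```text
t: 15.82
tcp_pos: [0.5837, 0.1052, 0.0606]
ee_rot: [-0.756, 3.046, -0.001]
force: [-9.0, -1.2, 27.7]
grip_width: 0.497
grasp_force: 64.6
```

```bash
python3 - <<'E'
from h import *
st()
im={n:vision.snapshot(n)[:,:,::-1] for n in M}
r=lambda a,w,h:cv2.resize(np.ascontiguousarray(a),(w,h),interpolation=cv2.INTER_CUBIC)
cv2.imwrite("pics/crop4.png",np.hstack([r(im["top"][160:240,255:335],300,300),r(im["side"][170:230,280:350],490,420)[:300]]))
E
```

```text
t15.82 p [0.5837 0.1052 0.0606] yaw_y 117.86 tilt 0.18 F [-9.  -1.2 27.7] M [-0.13  1.83 -0.01] w 42.5mm gf 64.6 q6 -0.45
```

View pics/crop4.png

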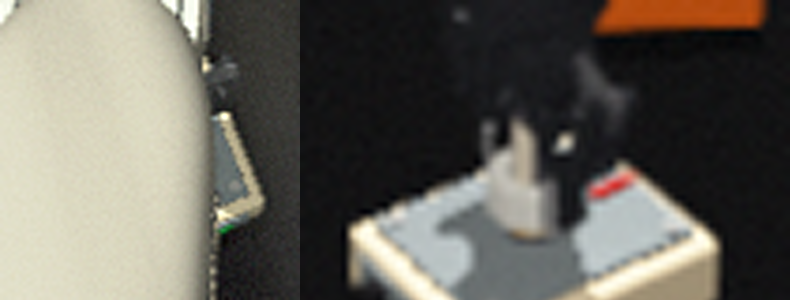

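The collar sits on the shaft and the plate is pressed down. The screw side, behind the finger, points toward the red mark at side px ≈ (324,196).

```bash
python3 -c "
from bench import order;print(order.hand_in())"
```

```text
the job is handed in; nothing more can be done
None
```

I handed the job in at about 16 s with the collar on the shaft: set-screw on the flat, pointing at the red mark to within about 1° by measurement. It is pressed fully down at about 28 N and still gripped. The finger hid the screw head in the last picture, so its direction comes from the grip angle.

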